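# Dose two porcelain balls from a feed box and lock its gate

### The arm

A 6-joint arm with a two-finger parallel gripper is mounted at the origin on the work surface. World frame = base frame: x ahead of the robot, y to its left, z up, the work surface at z = 0. Lengths are in m, angles in rad, forces in N, time in s.
With the tool pointing down it reaches from about 0.375 to 0.9 m from the base axis. Payload 3.1 kg.
Tool frame: the origin (TCP) lies between the finger pads; the fingertips stand 22 mm ahead of it and the grasp point (between the pads) lies 3 mm ahead of it; z points along the fingers, y is the line along which they close (so a half turn about z gives the same grasp; the last joint's range is limited). The gripper opens to 87 mm and grips with 3 to 60 N. Pads are 19 mm wide; open, the fingers measure 117 mm over their backs; the gripper's body (75 mm by 190 mm) begins 51 mm behind the grasp point.
Start: joints at [0.926, 0.527, 1.433, -0, 1.181, -0.178], TCP at [0.281, 0.558, 0.245] pointing down, gripper open.
Joint ranges: [-3.08, 3.08], [-0.75, 2.2], [0.22, 2.44], [-1.43, 4.57], [0, 2.65], [-2.85, 2.85]. Speed limits (rad/s): [2.79, 2.79, 3.14, 3.14, 3.14, 3.14].

### API

Orientations are given as a unit quaternion [x, y, z, w].
In Python, from rig import get_obs, camera, get_calibration, hand_in, cut_out gives the robot as it stands.
- The arm moves only by the shell command python3 -m inch 'ROWS' [OPENING] [FORCE]. ROWS is JSON, one flat list of numbers, 6 for each row, row after row: the shift along the tool's x, y, z scaled (see below), then the turn, a rotation vector about the tool's x, y, z scaled (see below). A call has 1 to 20 rows; each row is the pose to reach, as a shift and turn from the pose commanded when the call began, along the tool's axes at that moment; what a row does not reach only later rows make up. The controller multiplies each number of a shift by 0.08 m and each number of a turn by 90 degrees. A row lasts 1/12 s, in which the tool goes at most 41.7 mm and 7.16 degrees, less where a joint would pass 70% of its speed; a pose out of reach is approached as far as the arm can. A call with a number of a shift or a turn outside -1 to 1 is refused whole. A call with a gripper value outside its range is refused whole. OPENING is the finger opening in mm, from 0 to 87, set as the call begins (- or left out, the last holds). The fingers move at their own pace and stop on an object; FORCE is the grip in N (left out, the last holds). Time passes only in rows, so rows that repeat a pose let the fingers close. It gives the time, the measured TCP pose, the force, the opening and the grip force at its end, in the units of the state.
- get_obs(): the state, without advancing time (a new reading comes with each control period).
- camera(name): name is "scene" or "top" or "wrist"; returns the picture (420x560x3 uint8, red, green, blue); there is no depth.
- get_calibration(name): a dict with "vertical_fov" (degrees; the focal length in pixels is half the picture's height over the tangent of half this angle, whatever the lens; pixels are square), "cx", "cy" (the principal point, pixels), "D" ([k1, k2, p1, p2, k3] as OpenCV has them; the pictures are not rectified), "T" (4x4, takes a point from camera to world coordinates). Camera axes: x right, y down, z forward; pixel columns grow to the right and rows downward; lengths in m; the calibration is good to about 2 mm. A picture is of the moment at which its call begins: read the wrist's pose just before it. get_calibration takes no time and is no camera call; for the wrist camera it gives the pose at the moment of the call.
- hand_in(): hands the job in; it is judged then, once.
Trained networks look in the newest picture that a camera, given by its name, has taken for a name from the list of things; names that differ only in an ending like _2 or _b are one class to them, and where a whole thing is asked for, a point or a joint stands for the part that bears it (a point fixed in the world has none). Each returns a list of dicts, best first, with "conf" (0 to 1); they miss things now and then, are a little off and sometimes report something else, mostly with a low value. They report only what shows in the picture. A call takes as long as a camera call. They do not tell look-alikes from the thing itself.
- cut_out(camera, thing): "region" (420x560 bool, what is visible of it) and "bbox" ([left, top, right, bottom] in pixels, round what is visible of it).
The state is a dict: "time": time; "q": joint angles; "joint_velocities": joint speeds; "joint_torque": joint torques, N m; "position": TCP position; "tool_rot": TCP orientation; "ft_force": force on the tool from outside, world axes, zero at the start; "moment": the same for the moment, N m; "grip_width": finger opening in m; "grip_force": force on a finger pad.
Only numpy, scipy, OpenCV 4.12 (cv2) and the standard library are available. Lean on these libraries where they do the work, as an engineer would, in place of code of your own. Each camera call takes 0.05 s, during which the arm holds its last target. There are 200 camera calls.

### The job

Dose exactly two porcelain balls out of the feed box: first stand the scoop flat on the bench under the right-hand half of the box, then pull the slide gate partway to the left until two balls have dropped into the scoop, and push it shut again so that the other two stay in the box. Then swing the cam lock's crank pin half a turn, all the way round to its stop, so that its hook draws the gate in tight. Leave the scoop with its two balls standing under the box, let go of everything and do not shift the other things on the bench.

Things in the scene. Friction and masses are not known exactly. Their poses are not given: they have to be found in the camera images.
- feedbox: The feed box, fixed: a narrow open-topped trough (76 mm in x at the flared rim, 68 below; y = -92 to 92 mm), underside 74 mm and top rim 170 mm above the bench. Origin on the bench under its middle; y along the trough to the left seen from the robot, x away from the robot, z up. Below it is open at the front and right; supports stand behind (from x = 58 mm, up to 140 mm high) and at the left end (y = 86 to 96 mm).
- cells (a point): Middle of the row of four square cells in the trough, on their floor (86 mm above the bench), axes as the feed box. Cells are 40 mm clear with centres at y = -66, -22, 22 and 66 mm, one ball in each; the slide gate is the floor of all four. The long sides are clear, the rest is metal.
- dose_point (a point): Point on the bench under the middle of the two right-hand cells (feed box y = -44 mm), where the middle of the scoop's bowl belongs; axes as the feed box.
- gate (a joint): Opening of the slide gate in m: 0 = home, growing as it is pulled left (feed box +y), at most 0.18. It uncovers the cells from the right: ball 1 drops at about 0.042, ball 2 at 0.086, ball 3 only at 0.130. 2 N friction; stays where left, but a rubber buffer (0.7 N per mm) meets it at 0.008, so when pushed home and let go it springs back to about 0.005. Starts at 0.009 to 0.013.
- gate_stud (a point): Top of the stud on the gate: an upright 8 mm steel pin, 110 mm high, 24 mm left (+y) of the cam axis when the gate is home. The cam's hook goes round its left side and catches it if the gate's opening is below 0.011.
- gate_handle (a point): Grip point on the gate's handle: a black upright round post, 22 mm in diameter, from 86 to 133 mm above the bench, standing on the gate's left-hand end (feed box y = 245 mm + the opening); this point is on its axis at 115 mm.
- cam (a joint): Angle of the cam lock in rad about the upright axis at point cam_axis: 0 = open, growing anticlockwise seen from above to its stop at 3.14 = locked; starts at 0 to 0.4. Turning takes 1 to 3 N at the pin. Its steel spiral hook draws the gate home, tight from about 2.5 on; it stays where it is left.
- cam_pin (a point): Grip point on the cam lock's crank pin: a black upright round pin, 14 mm in diameter, from 119 to 166 mm above the bench, 42 mm from the cam axis; this point is on its axis at 145 mm. At cam 0 it stands on the far side (feed box +x) of the axis, passes by the left (+y, towards the gate handle) and ends on the near side (-x).
- cam_axis (a point): Point on the cam's upright axis at 145 mm height, at feed box y = 138 mm (46 mm beyond the left-hand end wall); axes as the feed box.
- scoop_bowl (a point): Middle of the scoop's bowl, on its inner floor (3 mm above the underside). Aluminium open box 92 mm (x) by 108 mm (y) by 36 mm high, walls 3 mm, 160 g with its handle. Axes: x away from the handle, z up.
- scoop_grip (a point): Grip point on the scoop's straight handle, 115 mm behind the middle of the bowl (scoop x = -115 mm), 28 mm above the underside. The handle is a level bar 16 mm wide and 12 mm high along the scoop's x axis, from x = -46 to -148 mm. Axes as the scoop.
- ball1: Porcelain ball, 36 mm in diameter, 58 g, in the right-hand end cell (cell y = -66 mm) at the start: the first to drop. Origin at its centre.
- ball2: Like ball1, in the next cell (y = -22 mm): the second to drop.
- ball3: Like ball1, in the third cell (y = 22 mm): stays in the box.
- ball4: Like ball1, in the left-hand cell (y = 66 mm): stays in the box.
- cast_a: Bystander, to be left alone: a plaster dental cast, a block 57 x 64 x 37 mm with a row of teeth on top, in front of the feed box; origin at the centre of its underside.
- cast_b: Bystander, to be left alone: a plaster dental cast, a block 65 x 73 x 37 mm with a row of teeth on top, at the left in front; origin at the centre of its underside.
- cast_c: Bystander, to be left alone: a plaster dental cast, a block 57 x 64 x 37 mm with a row of teeth on top, behind and below the gate's handle; origin at the centre of its underside.
- cast_d: Bystander, to be left alone: a plaster dental cast, a block 65 x 73 x 37 mm with a row of teeth on top, at the right, beyond the scoop; origin at the centre of its underside.
- mug: Bystander, to be left alone: white mug, 82 mm across, 92 mm high, behind the feed box to the right; origin at the centre of its underside.
- jar: Bystander, to be left alone: white jar with a lid, 76 mm across, 95 mm high, behind the feed box; origin at the centre of its underside.
- bottle: Bystander, to be left alone: white bottle, 50 mm across, 150 mm high, at the far right; origin at the centre of its underside.
Mind the look-alikes: they are no part of the job. What is meant by the part that bears scoop_bowl is not green or pink, and is the larger of those in its own colour.

How it is judged:
On the way, in this order (a step that is already met when the one before it is completed fails the run):
1. the scoop stands on the bench with its bowl under the right-hand half of the feed box (x of scoop_bowl in the frame of dose_point between -0.035 and 0.035 m and y of scoop_bowl in the frame of dose_point between -0.035 and 0.035 m and height (world z) of scoop_bowl below 0.012 m), for 0.2 s.
2. the first two balls have dropped into the scoop (x of ball1 in the frame of scoop_bowl between -0.046 and 0.046 m and y of ball1 in the frame of scoop_bowl between -0.054 and 0.054 m and z of ball1 in the frame of scoop_bowl between -0.036 and 0.036 m and x of ball2 in the frame of scoop_bowl between -0.046 and 0.046 m and y of ball2 in the frame of scoop_bowl between -0.054 and 0.054 m and z of ball2 in the frame of scoop_bowl between -0.036 and 0.036 m), for 0.1 s.
3. the gate is pushed shut onto its buffer (opening below 11 mm) (value of joint gate below 0.011 m), for 0.1 s.
At the end, for the whole second after the job is handed in: Balls 1 and 2 lie in the scoop, which stands flat and at rest on the bench with the middle of its bowl within 35 mm of the dose point along each feed box axis; balls 3 and 4 are in their cells; the gate is within 3 mm of fully home and the cam is turned past 2.75 rad (all of step 1 and all of step 2 and x of ball3 in the frame of feedbox between -0.03 and 0.03 m and y of ball3 in the frame of feedbox between 0.002 and 0.042 m and height (world z) of each of ball3, ball4 above 0.095 m and x of ball4 in the frame of feedbox between -0.03 and 0.03 m and y of ball4 in the frame of feedbox between 0.046 and 0.086 m and angle between scoop_bowl's own z axis and vertical below 0.1 rad and linear speed of scoop below 0.03 m/s and value of joint gate below 0.003 m and value of joint cam above 2.75 rad); the robot touches nothing.
It fails at once if a third ball leaves the feed box (height (world z) of any of ball3, ball4 below 0.07 m).
It fails at once if a bystander is shifted by more than 30 mm or tipped by more than 0.4 rad (distance of any of cast_a, cast_b, cast_c, cast_d, mug, jar, bottle from where it was at the start of the episode above 0.03 m or angle between any of cast_a, cast_b, cast_c, cast_d, mug, jar, bottle's own z axis and vertical above 0.4 rad).
It also fails if it takes over 64 s, if anything falls off the work surface, if the arm or the gripper's body presses on something with over 40 N, if the wrist force passes 120 N, or if a joint passes its speed limit or range.

## Working session

There is one attempt and no reset: what is moved stays moved. The work goes in short steps, Python scripts to look and compute and a shell command to move; the robot and the scene stay as the last step left them, time stands still between calls to the robot, and variables do not carry over. Pictures are saved under pics/ and viewed, at most 10 in all, crops included, and the job is handed in when it is done.

```bash
ls; mkdir -p pics; cat > h.py <<'E'
import numpy as np, cv2, json
from rig import *
from scipy.spatial.transform import Rotation as R
def K(n):
    c=get_calibration(n); f=210/np.tan(np.radians(c["vertical_fov"])/2)
    return np.array([[f,0,c["cx"]],[0,f,c["cy"]],[0,0,1]]),np.array(c["D"],float),np.array(c["T"])
def ray(n,px):
    k,d,T=K(n); p=cv2.undistortPoints(np.array(px,float).reshape(-1,1,2),k,d).reshape(-1,2)
    v=np.c_[p,np.ones(len(p))]@T[:3,:3].T
    return T[:3,3],v/np.linalg.norm(v,axis=1)[:,None]
def onz(n,px,z):
    o,v=ray(n,px); return o+v*((z-o[2])/v[:,2])[:,None]
def proj(n,P):
    k,d,T=K(n); M=np.linalg.inv(T); return cv2.projectPoints(np.array(P,float).reshape(-1,3),cv2.Rodrigues(M[:3,:3])[0],M[:3,3],k,d)[0].reshape(-1,2)
def togo(p,yaw=None,tilt=None):
    "shift in tool axes / .08 to world p"
    o=get_obs(); r=R.from_quat(o["tool_rot"]); return np.round(r.inv().apply(np.array(p)-o["position"])/.08,3)
E
python3 - <<'E'
from h import *
o=get_obs(); print(o["position"],o["tool_rot"],R.from_quat(o["tool_rot"]).as_matrix().round(3).tolist())
ims={}
for n in ("scene","top"):
    im=camera(n); cv2.imwrite(f"pics/{n}0.png",cv2.cvtColor(im,cv2.COLOR_RGB2BGR))
    print(n,get_calibration(n)["T"])
    for t in ("scoop_bowl","gate_handle","cam_pin","gate_stud","feedbox","ball1","cast_a","mug","jar","bottle"):
        print(n,t,[(round(d["conf"],2),[int(v) for v in d["bbox"]]) for d in cut_out(n,t)])
E
```

```text
pics
[0.28024535 0.55788705 0.24356053] [ 2.30774670e-01  9.73006624e-01 -9.85623123e-04 -4.36655651e-04] [[-0.893, 0.449, -0.001], [0.449, 0.893, -0.002], [0.0, -0.002, -1.0]]
scene [[-0.79430495  0.36691564 -0.48420301  1.23526137]
 [ 0.60712414  0.45067398 -0.65444116  0.75045652]
 [-0.021907   -0.8137972  -0.58073592  0.95584251]
 [ 0.          0.          0.          1.        ]]
scene scoop_bowl [(0.87, [324, 186, 374, 232]), (0.59, [306, 261, 374, 293]), (0.58, [276, 155, 314, 170]), (0.58, [199, 150, 228, 166]), (0.57, [240, 188, 297, 215])]
scene gate_handle [(0.6, [308, 263, 375, 294])]
scene cam_pin [(0.64, [315, 250, 332, 270])]
scene gate_stud [(0.89, [307, 262, 375, 295]), (0.6, [319, 306, 342, 335])]
scene feedbox [(0.75, [237, 202, 377, 303])]
scene ball1 []
scene cast_a [(0.95, [320, 307, 344, 333]), (0.78, [399, 286, 435, 311]), (0.61, [350, 257, 370, 275]), (0.54, [189, 201, 214, 215])]
scene mug [(0.81, [181, 215, 217, 255]), (0.22, [237, 188, 298, 215])]
scene jar [(0.8, [252, 297, 287, 352]), (0.69, [305, 261, 374, 296])]
scene bottle [(0.88, [225, 138, 240, 178
[... 239 characters left out ...]
5, 257, 373, 303]), (0.71, [226, 244, 287, 287]), (0.69, [412, 201, 444, 243]), (0.57, [297, 184, 346, 242])]
top gate_handle [(0.76, [144, 176, 201, 201]), (0.44, [293, 184, 345, 242])]
top cam_pin [(0.54, [179, 167, 201, 188])]
top gate_stud [(0.66, [146, 176, 202, 202])]
top feedbox []
top ball1 [(0.52, [247, 165, 258, 173]), (0.43, [220, 169, 232, 184])]
top cast_a [(0.87, [152, 157, 172, 183]), (0.74, [177, 213, 202, 234]), (0.62, [333, 146, 357, 169]), (0.48, [146, 179, 201, 201])]
top mug [(0.95, [287, 112, 315, 150])]
top jar [(0.7, [166, 108, 188, 135]), (0.49, [247, 165, 259, 170]), (0.26, [178, 163, 198, 186])]
top bottle [(0.62, [145, 146, 263, 200]), (0.5, [370, 210, 396, 225])]
```

```bash
python3 -c "
import cv2
a=cv2.imread('pics/top0.png')[95:315,120:460]; cv2.imwrite('pics/topc.png',cv2.resize(a,(800,518),interpolation=cv2.INTER_CUBIC))
a=cv2.imread('pics/scene0.png')[130:360,160:450]; cv2.imwrite('pics/scenec.png',cv2.resize(a,(754,598),interpolation=cv2.INTER_CUBIC))"
```

```text
(no output)
```

View pics/topc.png

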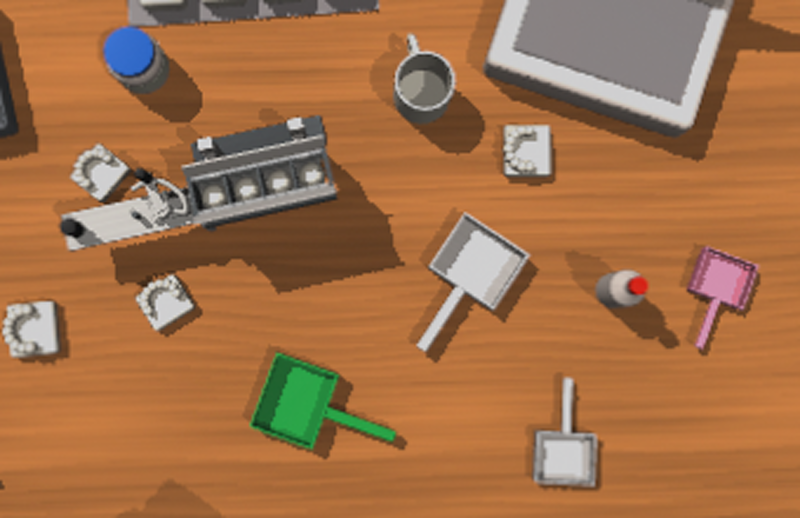

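View pics/scenec.png

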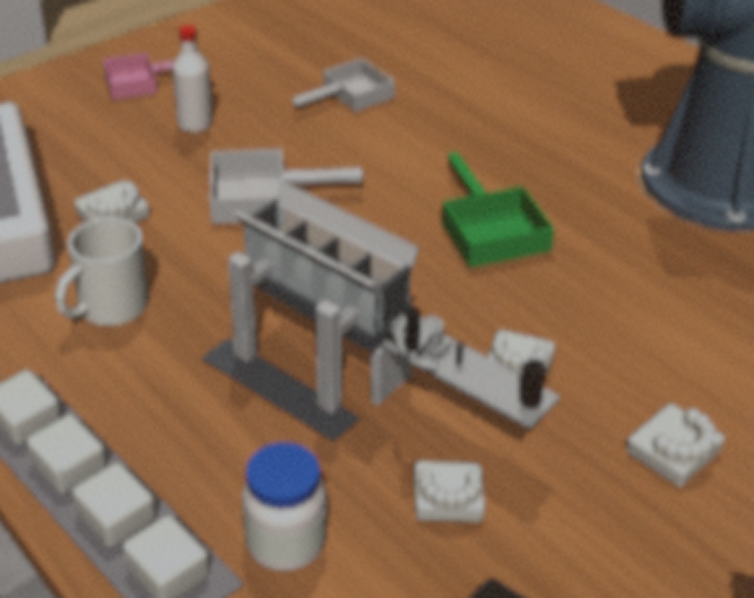

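The crops show four scoop-shaped things. In full top-view pixels they are the large grey scoop (323,206), a small grey one (361,290), a green one (246,266) and a pink one (427,213). The job needs the large grey one at (323,206), because it is neither green nor pink and is larger than the other grey one. Its handle tip is at (300,243). In the same view the gate handle is at (151,192), the cam pin at (181,169) and the balls run from (211,177) to (253,168).

```bash
python3 - <<'E'
from h import *
from scipy.optimize import least_squares
t=lambda p:(np.array(p)/2.353+[120,95]); s=lambda p:(np.array(p)/2.6+[160,130])
B=[(313,174),(280,181),(247,188),(215,195)]
def W(p,P):
    P=np.array(P,float); c,sn=np.cos(p[2]),np.sin(p[2]); return np.c_[p[0]+c*P[:,0]-sn*P[:,1],p[1]+sn*P[:,0]+c*P[:,1],P[:,2]]
k={n:K(n) for n in("top","scene")}
def f(p):
    L=[(0,-.066,.104),(0,-.022,.104),(0,.022,.104),(0,.066,.104),(0,.245+p[3],.133),(-0+.042*np.cos(p[4]),.138+.042*np.sin(p[4]),.166)]
    w=W(p,L)
    return np.r_[(proj("top",w)-[t(b) for b in B]+[0,0] if 0 else proj("top",w)-np.array([t(b) for b in B+[(70,226),(142,173)]])).ravel(),(proj("scene",w[4:])-[s((533,366)),s((411,315))]).ravel()]
r=least_squares(f,[.6,.0,0.2,.01,.2],loss="soft_l1"); print("feedbox x y yaw open cam",r.x.round(4),f(r.x).round(1))
p=r.x
print("dose",W(p,[(0,-.044,0)]),"handle",W(p,[(0,.245+p[3],.115)]),"cam axis",W(p,[(0,.138,.145)]),"pin",W(p,[(.042*np.cos(p[4]),.138+.042*np.sin(p[4]),.145)]))
print("scoop handle tip/root",onz("top",[t((424,348)),t((461,291))],.034))
print("scoop rim corners",onz("top",[t((466,213)),t((529,255)),t((490,313)),t((430,265))],.036))
for d in cut_out("top","cast_a"): b=d["bbox"]; print("cast",onz("top",[((b[0]+b[2])/2,(b[1]+b[3])/2)],.03),d["conf"])
for n,px,z in(("mug",(300,131),.092),("jar",(175,117),.095),("bottle",(385,217),.1)):print(n,onz("top",[px],z))
E
```

```text
feedbox x y yaw open cam [ 0.6005 -0.071   0.2015  0.0112  0.1647] [-0.3 -0.2 -0.  -0.   0.3  0.1  0.1  0.3 -1.1 -0.3 -0.9 -0.7 -0.2 -1.4
 -0.  -2.7]
dose [[ 0.6093142  -0.11412478  0.        ]] handle [[0.54921561 0.18002956 0.115     ]] cam axis [[0.57288243 0.06419159 0.145     ]] pin [[0.61209709 0.07923189 0.145     ]]
scoop handle tip/root [[ 0.37691092 -0.28171458  0.034     ]
 [ 0.45467428 -0.33568689  0.034     ]]
scoop rim corners [[ 0.56359752 -0.34602204  0.036     ]
 [ 0.50238015 -0.43211393  0.036     ]
 [ 0.42294235 -0.37485539  0.036     ]
 [ 0.49198725 -0.29342592  0.036     ]]
cast [[0.62702636 0.16246588 0.03      ]] 0.87
cast [[0.44842336 0.07697314 0.03      ]] 0.74
cast [[ 0.65313244 -0.44106442  0.03      ]] 0.62
cast [[0.55930081 0.12681832 0.03      ]] 0.48
mug [[ 0.73331336 -0.28854312  0.092     ]]
jar [[0.78586364 0.10617272 0.095     ]]
bottle [[ 0.45157223 -0.54644321  0.1       ]]
```

```bash

python3 -m inch '[-1,-1,0,0,0,0,-1,-1,0,0,0,0,-1,-1,0,0,0,0]' 87 20
python3 -m inch '[-1,-1,0,0,0,0,-1,-1,0,0,0,0,-1,-1,0,0,0,0]'
python3 -m inch '[-1,-1,0,0,0,0,-1,-1,0,0,0,0,-1,-1,0,0,0,0]'
python3 -m inch '[-1,-1,0,0,0,0,-1,-1,0,0,0,0,-1,-1,0,0,0,0]'
python3 -m inch '[-1,-1,0,0,0,0,-1,-1,0,0,0,0,-1,-1,0,0,0,0]'
python3 -m inch '[-1,-1,0,0,0,0,-1,-1,0,0,0,0,-1,-1,0,0,0,0]'
```

```text
time: 1.4
position: [0.3161, 0.4487, 0.2443]
tool_rot: [0.23, 0.973, -0.001, 0.0]
ft_force: [-0.5, 0.8, -0.4]
grip_width: 0.0868
grip_force: 0.0
time: 1.65
position: [0.352, 0.3409, 0.2446]
tool_rot: [0.231, 0.973, -0.001, 0.0]
ft_force: [0.6, 0.6, 1.2]
grip_width: 0.0871
grip_force: 0.0
time: 1.9
position: [0.3879, 0.2336, 0.2448]
tool_rot: [0.231, 0.973, -0.0, 0.0]
ft_force: [0.5, 0.0, 1.6]
grip_width: 0.0869
grip_force: 0.0
time: 2.15
position: [0.4239, 0.1261, 0.2449]
tool_rot: [0.231, 0.973, -0.0, 0.001]
ft_force: [1.0, -0.1, -0.0]
grip_width: 0.0868
grip_force: 0.0
time: 2.4
position: [0.4597, 0.0182, 0.245]
tool_rot: [0.232, 0.973, -0.0, 0.001]
ft_force: [0.7, 0.2, 1.3]
grip_width: 0.087
grip_force: 0.0
time: 2.65
position: [0.4953, -0.0896, 0.245]
tool_rot: [0.232, 0.973, -0.001, 0.001]
ft_force: [0.8, 1.6, 0.1]
grip_width: 0.0873
grip_force: 0.0
```

```bash

python3 -m inch '[0,-1,0,0,0,0,0,-1,0,0,0,0]'
python3 -m inch '[0,-1,0,0,0,0,0,-1,0,0,0,0]'
python3 -m inch '[-0.13,-0.85,0,0,0,0.089,-0.13,-0.85,0,0,0,0.089,-0.13,-0.85,0,0,0,0.089,-0.13,-0.85,0,0,0,0.089]'
python3 - <<'E'
from h import *
k,d,T=K("wrist"); im=camera("wrist"); cv2.imwrite("pics/w1.png",cv2.cvtColor(im,cv2.COLOR_RGB2BGR))
o=get_obs();print(o["position"],R.from_quat(o["tool_rot"]).as_matrix().round(3).tolist(),T.round(3).tolist())
for c in cut_out("wrist","scoop_bowl"): print(c["conf"],c["bbox"])
E
```

```text
time: 2.82
position: [0.4586, -0.1599, 0.2447]
tool_rot: [0.23, 0.973, -0.0, 0.001]
ft_force: [-0.2, 0.3, 0.2]
grip_width: 0.087
grip_force: 0.0
time: 2.98
position: [0.4211, -0.2308, 0.2447]
tool_rot: [0.231, 0.973, -0.0, 0.0]
ft_force: [0.8, -0.3, 0.1]
grip_width: 0.0872
grip_force: 0.0
time: 3.32
position: [0.4004, -0.2959, 0.2446]
tool_rot: [0.3, 0.954, 0.0, 0.0]
ft_force: [0.5, 1.3, -0.0]
grip_width: 0.0871
grip_force: 0.0
[ 0.40050868 -0.2944746   0.24446739] [[-0.821, 0.57, -0.0], [0.57, 0.821, 0.001], [0.001, 0.001, -1.0]] [[0.572, 0.791, 0.219, 0.341], [0.82, -0.551, -0.152, -0.254], [0.001, 0.266, -0.964, 0.383], [0.0, 0.0, 0.0, 1.0]]
0.89 [0.0, 83.5, 108.5, 229.3]
0.76 [236.5, 0.7, 454.0, 59.1]
0.71 [227.0, 152.5, 326.0, 323.4]
```

View pics/w1.png

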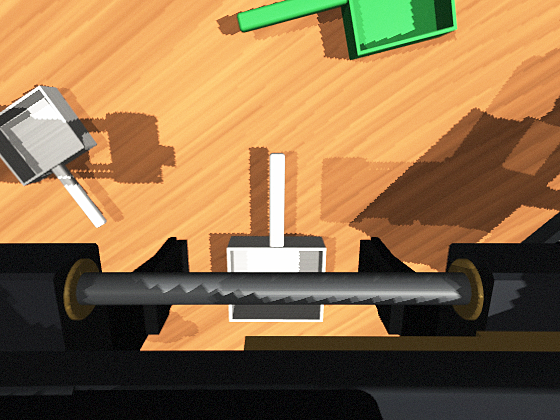

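The large grey scoop is straight below the gripper. Its handle runs from the tip at (277,154) to the root at (277,246), nearly along the tool's x. The smaller grey look-alike is at (50,140) and the green one at (400,20).

```bash
python3 - <<'E'
from h import *
P=onz("wrist",[(277.5,154),(277,240)],.034); print(P)
C=onz("wrist",[(228,320),(325,320)],.036); print(C)
u=P[1]-P[0];yaw=np.arctan2(u[1],u[0]);print(yaw)
g=P[0]+.033*u/np.linalg.norm(u);g[2]=.031;print(g,togo(g))
E
```

```text
[[ 0.37977998 -0.27318517  0.034     ]
 [ 0.45606638 -0.32627709  0.034     ]]
[[ 0.5042396  -0.42794013  0.036     ]
 [ 0.56787469 -0.33612113  0.036     ]]
-0.6080061894235677
[ 0.406866   -0.29203582  0.031     ] [-0.055  0.058  2.668]
```

```bash

python3 -m inch '[-0.055,0.058,1,0,0,0,-0.055,0.058,1,0,0,0]' 50
python3 -m inch '[0,0,0.9,0,0,0,0,0,0.9,0,0,0]'
python3 -m inch '[0,0,0.5,0,0,0,0,0,0.77,0,0,0,0,0,0.77,0,0,0]'
python3 -m inch '[0,0,0,0,0,0,0,0,0,0,0,0,0,0,0,0,0,0,0,0,0,0,0,0,0,0,0,0,0,0,0,0,0,0,0,0]' 5 30
```

```text
time: 3.58
position: [0.4091, -0.2931, 0.1657]
tool_rot: [0.297, 0.955, -0.002, 0.003]
ft_force: [-1.1, 1.0, -0.8]
grip_width: 0.0803
grip_force: 0.0
time: 3.75
position: [0.4071, -0.2906, 0.0905]
tool_rot: [0.297, 0.955, 0.001, -0.001]
ft_force: [-0.7, -0.3, 0.3]
grip_width: 0.068
grip_force: 0.0
time: 4.0
position: [0.4056, -0.2893, 0.0271]
tool_rot: [0.297, 0.955, 0.002, -0.004]
ft_force: [0.3, 0.8, -0.6]
grip_width: 0.0527
grip_force: 0.0
time: 4.5
position: [0.4075, -0.2937, 0.0321]
tool_rot: [0.298, 0.955, -0.001, 0.001]
ft_force: [-0.5, -0.8, 0.6]
grip_width: 0.0181
grip_force: 0.2
```

```bash

python3 -m inch '[0,0,0,0,0,0,0,0,0,0,0,0,0,0,0,0,0,0]'
python3 -m inch '[0,0,-0.1,0,0,0,0,0,-0.2,0,0,0,0,0,-0.2,0,0,0]'
python3 -m inch '[0,0,0,0,0,-0.06,0,0,0,0,0,-0.13,0,0,0,0,0,-0.2,0,0,0,0,0,-0.27,0,0,0,0,0,-0.34,0,0,0,0,0,-0.41,0,0,0,0,0,-0.47,0,0,0,0,0,-0.515,0,0,0,0,0,-0.515,0,0,0,0,0,-0.515]'
python3 - <<'E'
from h import *
print(get_obs()["tool_rot"]); s=np.array([np.cos(.2015),np.sin(.2015),0])
g=np.array([.6093,-.1141,.046])-.115*s; print(g,togo(g))
r=R.from_quat(get_obs()["tool_rot"]).as_matrix();print(np.arctan2(-r[1,0],-r[0,0]))
E
```

```text
time: 4.75
position: [0.4073, -0.2936, 0.0314]
tool_rot: [0.298, 0.955, -0.0, 0.0]
ft_force: [-1.0, -1.5, 3.4]
grip_width: 0.0156
grip_force: 29.8
time: 5.0
position: [0.4072, -0.2931, 0.0481]
tool_rot: [0.298, 0.955, -0.0, 0.0]
ft_force: [0.1, -0.1, -2.3]
grip_width: 0.0156
grip_force: 30.0
time: 5.83
position: [0.407, -0.2929, 0.047]
tool_rot: [-0.101, 0.995, 0.0, -0.0]
ft_force: [-0.7, 0.4, -1.3]
grip_width: 0.0153
grip_force: 30.0
[-1.00606301e-01  9.94926301e-01  1.23704549e-04 -1.13161770e-04]
[ 0.49662674 -0.13711601  0.046     ] [-1.488  1.684  0.012]
0.20155362050203618
```

```bash

python3 -m inch '[-0.2,0.25,0,0,0,0,-0.45,0.55,0,0,0,0,-0.7,0.85,0,0,0,0,-0.75,0.9,0,0,0,0]'
python3 -m inch '[-0.2,0.25,0,0,0,0,-0.45,0.5,0,0,0,0,-0.65,0.7,0,0,0,0,-0.738,0.784,0,0,0,0,-0.738,0.784,0,0,0,0,-0.738,0.784,0,0,0,0]'
python3 -m inch '[0,0,0.07,0,0,0,0,0,0.14,0,0,0,0,0,0.19,0,0,0,0,0,0.2,0,0,0,0,0,0.2,0,0,0]'
python3 - <<'E'
from h import *
im=camera("wrist"); cv2.imwrite("pics/w2.png",cv2.cvtColor(im,cv2.COLOR_RGB2BGR))
a=camera("scene")[130:360,160:450]; cv2.imwrite('pics/s2.png',cv2.cvtColor(cv2.resize(a,(754,598),interpolation=cv2.INTER_CUBIC),cv2.COLOR_RGB2BGR))
E
```

```text
time: 6.17
position: [0.4516, -0.2065, 0.0469]
tool_rot: [-0.102, 0.995, 0.001, -0.001]
ft_force: [0.2, 0.3, -2.6]
grip_width: 0.0157
grip_force: 30.0
time: 6.67
position: [0.4964, -0.1372, 0.0469]
tool_rot: [-0.102, 0.995, -0.0, -0.0]
ft_force: [-0.3, -0.9, -2.8]
grip_width: 0.0155
grip_force: 30.0
time: 7.08
position: [0.4956, -0.1381, 0.0308]
tool_rot: [-0.101, 0.995, 0.0, -0.001]
ft_force: [-3.4, -2.3, 4.6]
grip_width: 0.0157
grip_force: 30.0
```

View pics/s2.png

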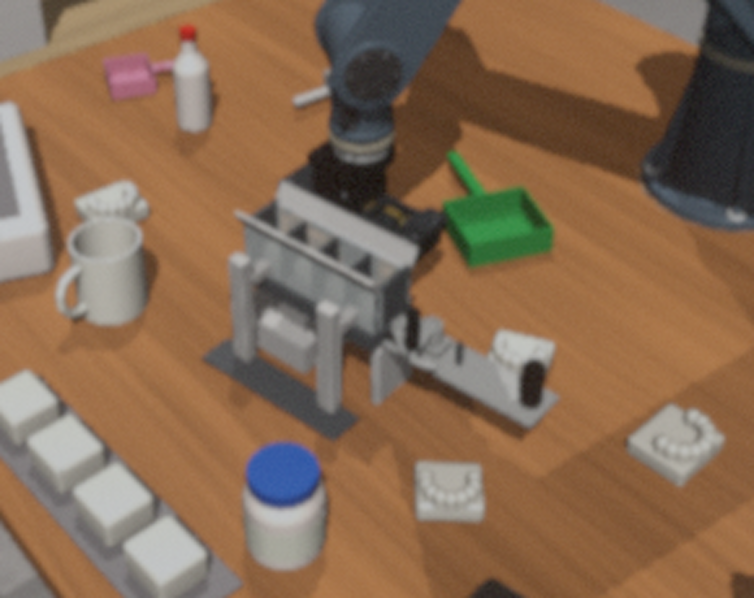

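The scoop's far wall shows between the back posts at crop (260,330) to (318,368). I'll check that against the projected position.

```bash
python3 - <<'E'
from h import *
c,s=np.cos(.2015),np.sin(.2015);o=np.array([.6093,-.1141]);M=np.array([[c,-s],[s,c]])
P=[np.r_[o+M@q,z] for q in((.046,-.054),(.046,.054)) for z in(.0,.036)]
print(((proj("scene",P)-[160,130])*2.6).round())
E
python3 -m inch '[0,0,0,0,0,0,0,0,0,0,0,0,0,0,0,0,0,0,0,0,0,0,0,0]' 45
```

```text
[[231. 332.]
 [230. 307.]
 [304. 375.]
 [303. 350.]]
time: 7.52
position: [0.4967, -0.137, 0.0309]
tool_rot: [-0.102, 0.995, -0.0, 0.0]
ft_force: [0.1, -0.3, 0.3]
grip_width: 0.0348
grip_force: 0.0
```

```bash
python3 - <<'E'
from h import *
a=camera("scene")[200:300,235:335]; cv2.imwrite('pics/s3.png',cv2.cvtColor(cv2.resize(a,(600,600),interpolation=cv2.INTER_CUBIC),cv2.COLOR_RGB2BGR))
E
```

```text
(no output)
```

View pics/s3.png

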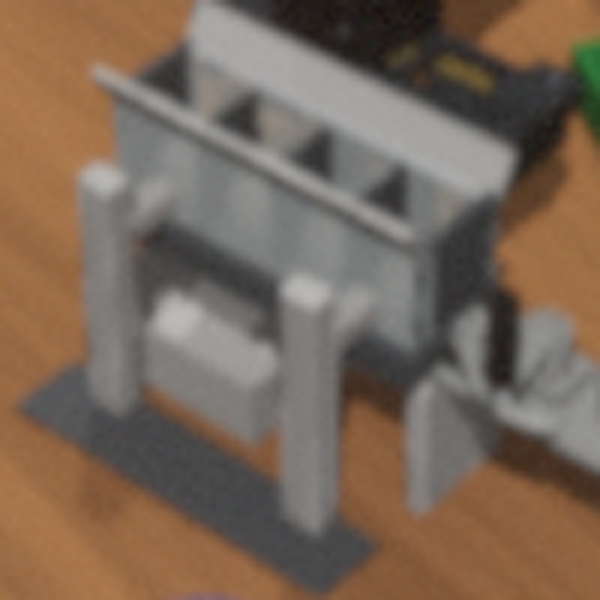

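The right-hand bottom corner of the far wall, at 6x-crop (255,440), matches the projected (252,445), so the scoop is standing in place. Next I rise and go over to the gate handle, turning the tool by 90°.

```bash

python3 -m inch '[0,0,-0.4,0,0,0,0,0,-0.9,0,0,0,0,0,-1,0,0,0]' 60
python3 -m inch '[0,0,-1,0,0,0,0,0,-1,0,0,0]'
python3 -m inch '[0,0,-0.75,0,0,0,0,0,-0.75,0,0,0]'
python3 -m inch '[-0.36,0.94,0,0,0,0,-0.36,0.94,0,0,0,0]'
python3 -m inch '[-0.36,0.94,0,0,0,0,-0.36,0.94,0,0,0,0]'
python3 -m inch '[-0.36,0.94,0,0,0,0,-0.36,0.94,0,0,0,0]'
python3 -m inch '[-0.36,0.94,0,0,0,0.08,-0.36,0.94,0,0,0,0.16,-0.36,0.94,0,0,0,0.24,-0.36,0.94,0,0,0,0.32,-0.36,0.94,0,0,0,0.4,-0.36,0.94,0,0,0,0.48,-0.36,0.94,0,0,0,0.55,-0.36,0.94,0,0,0,0.63,-0.36,0.94,0,0,0,0.7,-0.36,0.94,0,0,0,0.78,-0.36,0.94,0,0,0,0.85,-0.36,0.94,0,0,0,0.93,-0.36,0.94,0,0,0,1,-0.36,0.94,0,0,0,1,-0.36,0.94,0,0,0,1,-0.36,0.94,0,0,0,1]'
python3 - <<'E'
from h import *
im=camera("wrist"); cv2.imwrite("pics/w3.png",cv2.cvtColor(im,cv2.COLOR_RGB2BGR))
o=get_obs();print(o["q"],R.from_quat(o["tool_rot"]).as_matrix().round(3).tolist())
print(proj("wrist",[[.549,.180,.133],[.612,.0792,.166]]))
for t in("gate_handle","cam_pin"):
  for c in cut_out("wrist",t): print(t,c["conf"],c["bbox"])
E
```

```text
time: 7.82
position: [0.4989, -0.138, 0.1148]
tool_rot: [-0.102, 0.995, -0.002, 0.003]
ft_force: [1.5, -0.8, 0.6]
grip_width: 0.0559
grip_force: 0.0
time: 7.98
position: [0.4955, -0.1364, 0.1911]
tool_rot: [-0.102, 0.995, 0.001, -0.001]
ft_force: [0.8, -0.5, -0.7]
grip_width: 0.0587
grip_force: 0.0
time: 8.15
position: [0.4985, -0.1378, 0.2558]
tool_rot: [-0.102, 0.995, -0.002, 0.004]
ft_force: [0.2, 0.1, -0.1]
grip_width: 0.0597
grip_force: 0.0
time: 8.32
position: [0.5109, -0.0585, 0.253]
tool_rot: [-0.099, 0.995, -0.001, 0.003]
ft_force: [-0.1, 0.6, -0.5]
grip_width: 0.0598
grip_force: 0.0
time: 8.48
position: [0.5224, 0.0236, 0.2511]
tool_rot: [-0.101, 0.995, 0.0, 0.0]
ft_force: [0.8, -0.1, -0.4]
grip_width: 0.0599
grip_force: 0.0
time: 8.65
position: [0.5353, 0.1036, 0.2508]
tool_rot: [-0.102, 0.995, 0.0, 0.0]
ft_force: [1.3, -0.7, -1.1]
grip_width: 0.0601
grip_force: 0.0
time: 9.98
position: [0.5484, 0.1808, 0.2507]
tool_rot: [0.631, 0.776, -0.0, -0.0]
ft_force: [0.0, 0.9, -0.6]
grip_width: 0.0603
grip_force: 0.0
[ 1.25015959e-01  4.56153654e-01  1.54734888e+00  2.69405732e-05
  1.13836486e+00 -8.03595420e-02] [[-0.204, 0.979, -0.0], [0.979, 0.204, -0.0], [0.0, -0.0, -1.0]]
[[272.93660975 207.62232621]
 [326.5378578  359.22973885]]
gate_handle 0.71 [249.0, 172.8, 303.3, 334.6]
cam_pin 0.89 [261.2, 302.8, 333.7, 334.2]
```

View pics/w3.png

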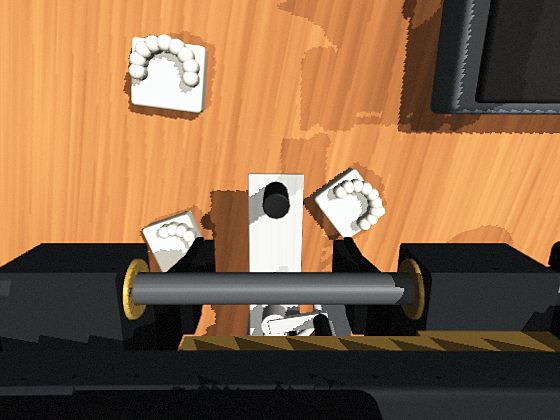

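The wrist view shows the gate handle's top at about (275,206), against a predicted (273,208). The gate strip runs straight below it, with the cam pin at about (321,322).

```bash
python3 - <<'E'
from h import *
P=onz("wrist",[(275.5,206)],.133)[0]; P[2]=.118; print(P,togo(P))
print(onz("wrist",[(321,320)],.166))
E
```

```text
[0.55077865 0.18163163 0.118     ] [0.005 0.03  1.661]
[[0.59971938 0.11151111 0.166     ]]
```

```bash

python3 -m inch '[0.005,0.03,0.4,0,0,0,0.005,0.03,0.9,0,0,0]' 60
python3 -m inch '[0,0,0.4,0,0,0,0,0,0.7,0,0,0,0,0,0.76,0,0,0,0,0,0.76,0,0,0]'
python3 -m inch '[0,0,0,0,0,0,0,0,0,0,0,0,0,0,0,0,0,0,0,0,0,0,0,0,0,0,0,0,0,0,0,0,0,0,0,0,0,0,0,0,0,0,0,0,0,0,0,0]' 5 25
```

```text
time: 10.3
position: [0.5546, 0.1822, 0.1819]
tool_rot: [0.631, 0.776, 0.004, 0.004]
ft_force: [0.3, -0.2, -0.8]
grip_width: 0.0598
grip_force: 0.0
time: 10.63
position: [0.5497, 0.1814, 0.1165]
tool_rot: [0.632, 0.775, -0.002, -0.001]
ft_force: [-0.4, 0.9, -0.3]
grip_width: 0.0605
grip_force: 0.0
time: 11.3
position: [0.5503, 0.1815, 0.1186]
tool_rot: [0.632, 0.775, -0.0, -0.0]
ft_force: [-2.0, 0.1, 3.9]
grip_width: 0.0211
grip_force: 25.0
```

```bash

python3 -m inch '[0.1,0,0,0,0,0,0.2,0,0,0,0,0,0.3,0,0,0,0,0,0.4,0,0,0,0,0,0.5,0,0,0,0,0,0.6,0,0,0,0,0,0.6,0,0,0,0,0,0.6,0,0,0,0,0]'
python3 -m inch '[0.1,0,0,0,0,0,0.2,0,0,0,0,0,0.3,0,0,0,0,0,0.4,0,0,0,0,0,0.5,0,0,0,0,0,0.58,0,0,0,0,0,0.58,0,0,0,0,0,0.58,0,0,0,0,0,0.58,0,0,0,0,0]'
python3 - <<'E'
from h import *
a=camera("top")[130:250,140:360]
b=camera("scene")[190:310,225:385]
im=np.hstack([cv2.resize(a,(458,250),interpolation=cv2.INTER_CUBIC),cv2.resize(b,(333,250),interpolation=cv2.INTER_CUBIC)])
cv2.imwrite("pics/p4.png",cv2.cvtColor(im,cv2.COLOR_RGB2BGR))
E
```

```text
time: 11.97
position: [0.5406, 0.2302, 0.1186]
tool_rot: [0.631, 0.775, 0.001, -0.001]
ft_force: [-1.6, 1.4, 5.9]
grip_width: 0.0213
grip_force: 25.0
time: 12.72
position: [0.5316, 0.2753, 0.1186]
tool_rot: [0.632, 0.775, 0.001, -0.0]
ft_force: [-1.2, 1.3, 4.5]
grip_width: 0.0216
grip_force: 25.0
```

View pics/p4.png

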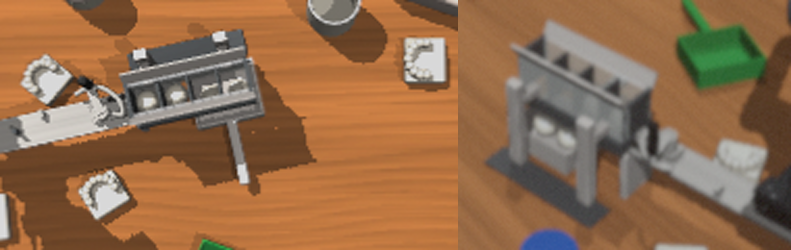

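The top view (left half) shows balls 3 and 4 still in the box, at (148,97) and (178,93). The scene view (right half) shows balls 1 and 2 lying in the scoop at (543,125) and (565,133). I'll push the gate shut now.

```bash

python3 -m inch '[-0.1,0,0,0,0,0,-0.2,0,0,0,0,0,-0.3,0,0,0,0,0,-0.4,0,0,0,0,0,-0.5,0,0,0,0,0,-0.6,0,0,0,0,0,-0.7,0,0,0,0,0,-0.8,0,0,0,0,0,-0.8,0,0,0,0,0]'
python3 -m inch '[-0.1,0,0,0,0,0,-0.2,0,0,0,0,0,-0.3,0,0,0,0,0,-0.4,0,0,0,0,0,-0.45,0,0,0,0,0,-0.5,0,0,0,0,0,-0.5,0,0,0,0,0,-0.5,0,0,0,0,0,-0.5,0,0,0,0,0]'
python3 -c "
from h import *
o=get_obs();print(o['position'],o['ft_force'])"
```

```text
time: 13.57
position: [0.5446, 0.2102, 0.1185]
tool_rot: [0.632, 0.775, -0.0, -0.0]
ft_force: [-2.1, -2.7, 6.0]
grip_width: 0.0213
grip_force: 25.0
time: 14.32
position: [0.5521, 0.1726, 0.1185]
tool_rot: [0.632, 0.775, 0.0, -0.001]
ft_force: [-2.9, 2.7, 6.3]
grip_width: 0.0211
grip_force: 25.0
[0.55209781 0.17261922 0.11852208] [-2.93065141  2.70135592  6.25745181]
```

```bash

python3 -m inch '[-0.015,0,0,0,0,0,-0.03,0,0,0,0,0,-0.03,0,0,0,0,0,-0.03,0,0,0,0,0]'
python3 -m inch '[0,0,0,0,0,0,0,0,0,0,0,0,0,0,0,0,0,0,0,0,0,0,0,0,0,0,0,0,0,0]' 55
python3 -m inch '[0,0,-0.4,0,0,0,0,0,-0.9,0,0,0,0,0,-1,0,0,0]'
python3 -m inch '[0,0,-0.65,0,0,0,0,0,-0.65,0,0,0,0,0,-0.65,0,0,0]'
python3 - <<'E'
from h import *
im=camera("wrist"); cv2.imwrite("pics/w5.png",cv2.cvtColor(im,cv2.COLOR_RGB2BGR)); print(get_obs()["position"])
for n in("top","wrist"):
  if n=="top": t=camera(n)
  for c in cut_out(n,"gate_handle")+cut_out(n,"cam_pin"): print(n,c["conf"],c["bbox"])
cv2.imwrite("pics/top5.png",cv2.cvtColor(cv2.resize(t[140:220,130:290],(800,400),interpolation=cv2.INTER_CUBIC),cv2.COLOR_RGB2BGR))
E
```

```text
time: 14.65
position: [0.5524, 0.1714, 0.1185]
tool_rot: [0.632, 0.775, 0.001, -0.001]
ft_force: [-4.0, 4.1, 6.3]
grip_width: 0.0211
grip_force: 25.0
time: 15.07
position: [0.5534, 0.1696, 0.1178]
tool_rot: [0.632, 0.775, -0.0, 0.0]
ft_force: [0.2, 0.7, -0.4]
grip_width: 0.047
grip_force: 0.0
time: 15.32
position: [0.5567, 0.1702, 0.2032]
tool_rot: [0.632, 0.775, 0.004, 0.003]
ft_force: [1.2, 0.0, -0.5]
grip_width: 0.0541
grip_force: 0.0
time: 15.57
position: [0.5559, 0.1701, 0.2539]
tool_rot: [0.632, 0.775, 0.003, 0.003]
ft_force: [0.1, -0.6, -0.2]
grip_width: 0.0549
grip_force: 0.0
[0.55424813 0.1698516  0.25148557]
top 0.69 [176.3, 164.0, 198.7, 186.0]
top 0.59 [150.4, 162.7, 261.4, 198.4]
top 0.22 [287.6, 110.0, 314.1, 148.1]
top 0.72 [177.8, 164.2, 199.5, 188.5]
wrist 0.71 [310.1, 156.3, 381.5, 227.8]
wrist 0.92 [250.1, 302.3, 328.5, 334.2]
```

View pics/w5.png

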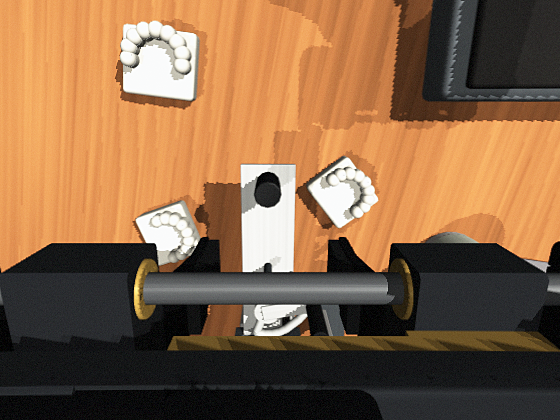

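The wrist view shows the handle back near home at (266,189). The cam pin is hidden behind the palm, so I go over it and look again.

```bash

python3 -m inch '[-0.4,0.15,0,0,0,0,-0.7,0.3,0,0,0,0,-0.7,0.3,0,0,0,0]' 50
python3 -m inch '[-0.3,0.1,0,0,0,0,-0.56,0.176,0,0,0,0,-0.56,0.176,0,0,0,0,-0.56,0.176,0,0,0,0,-0.56,0.176,0,0,0,0]'
python3 - <<'E'
from h import *
im=camera("wrist"); cv2.imwrite("pics/w6.png",cv2.cvtColor(im,cv2.COLOR_RGB2BGR)); print(get_obs()["position"])
print(proj("wrist",[[.6121,.0792,.166],[.5729,.0642,.119]]))
E
```

```text
time: 16.12
position: [0.5911, 0.1163, 0.2489]
tool_rot: [0.633, 0.774, -0.0, 0.001]
ft_force: [0.5, 0.5, 0.4]
grip_width: 0.0506
grip_force: 0.0
time: 16.53
position: [0.6099, 0.0794, 0.2491]
tool_rot: [0.632, 0.775, -0.001, -0.001]
ft_force: [-0.4, 0.7, -0.6]
grip_width: 0.0499
grip_force: 0.0
[0.6098536  0.0797804  0.24935701]
[[275.62475041 221.82397822]
 [224.58019337 211.61214114]]
```

View pics/w6.png

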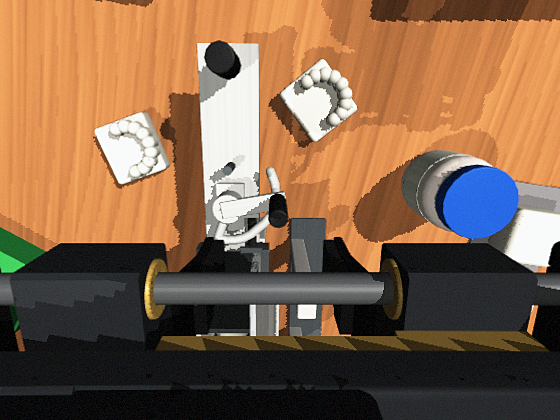

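The wrist view shows the pin's top at about (279,217), against a predicted (276,222). The cam hub is at (226,208), against (225,212). The stud at (230,167) is still free on the left of the hook.

```bash
python3 - <<'E'
from h import *
P=onz("wrist",[(279,217)],.166)[0]; H=onz("wrist",[(226,208)],.123)[0]; G=onz("wrist",[(220,63)],.133)[0]
print(P,H,G)
c,s=np.cos(.2015),np.sin(.2015)
loc=lambda p,o:np.array([[c,s],[-s,c]])@(np.array(p)[:2]-o)
print("handle in box",loc(G,[.6005,-.071]))
A=np.array([.5735,.0645])
d=loc(P,A);print("pin rel axis",d,np.linalg.norm(d),np.arctan2(d[1],d[0]))
P[2]=.148;print(togo(P))
E
```

```text
[0.61363554 0.08302448 0.166     ] [0.57385733 0.06869826 0.123     ] [0.55334337 0.17365543 0.133     ]
handle in box [0.00276261 0.24914332]
pin rel axis [0.04303097 0.01011699] 0.04420427817461921 0.230915717029693
[0.029 0.057 1.267]
```

```bash

python3 -m inch '[0.029,0.057,0.4,0,0,0,0.029,0.057,0.7,0,0,0,0.029,0.057,0.7,0,0,0]'
python3 -m inch '[0,0,0.3,0,0,0,0,0,0.56,0,0,0,0,0,0.56,0,0,0]'
python3 -m inch '[0,0,0,0,0,0,0,0,0,0,0,0,0,0,0,0,0,0,0,0,0,0,0,0,0,0,0,0,0,0,0,0,0,0,0,0,0,0,0,0,0,0,0,0,0,0,0,0]' 3 25
python3 - <<'E'
from h import *
o=get_obs();p=o["position"];r=R.from_quat(o["tool_rot"]).as_matrix()
for A in ([.5735,.0645],):
  A=np.array(A);d=p[:2]-A;print(p,np.linalg.norm(d),np.arctan2(d[1],d[0])-.2015)
  a0=np.arctan2(d[1],d[0])
  e=A+.042*np.array([np.cos(a0),np.sin(a0)])-p[:2]
  for k in range(0,12):
    th=min(a0+k*.3,3.2+.2015); w=A+.042*np.array([np.cos(th),np.sin(th)])-p[:2]
    print(round(th-.2015,2),(r.T@np.r_[w,0]/.08).round(3)[:2])
E
```

```text
time: 16.83
position: [0.6107, 0.0834, 0.1894]
tool_rot: [0.631, 0.776, -0.003, -0.004]
ft_force: [-0.4, 0.2, -0.7]
grip_width: 0.0498
grip_force: 0.0
time: 17.08
position: [0.612, 0.0829, 0.1466]
tool_rot: [0.631, 0.776, -0.002, -0.003]
ft_force: [-1.3, 0.4, -0.2]
grip_width: 0.0501
grip_force: 0.0
time: 17.75
position: [0.6126, 0.0816, 0.1498]
tool_rot: [0.631, 0.775, -0.002, -0.002]
ft_force: [-4.5, -2.5, 5.8]
grip_width: 0.0131
grip_force: 25.0
[0.61255857 0.08159575 0.14982649] 0.04263609122073033 0.21107431162068102
0.21 [-0.002 -0.008]
0.51 [ 0.145 -0.063]
0.81 [ 0.269 -0.159]
1.11 [ 0.36  -0.287]
1.41 [ 0.408 -0.437]
1.71 [ 0.41  -0.594]
2.01 [ 0.365 -0.744]
2.31 [ 0.278 -0.875]
2.61 [ 0.156 -0.974]
2.91 [ 0.011 -1.032]
3.2 [-0.14  -1.046]
3.2 [-0.14  -1.046]
```

```bash

python3 -m inch '[0.07,-0.025,0,0,0,0,0.145,-0.06,0,0,0,0,0.21,-0.105,0,0,0,0,0.27,-0.16,0,0,0,0,0.32,-0.22,0,0,0,0,0.36,-0.287,0,0,0,0,0.39,-0.36,0,0,0,0,0.408,-0.437,0,0,0,0,0.408,-0.437,0,0,0,0,0.408,-0.437,0,0,0,0]'
python3 - <<'E'
from h import *
o=get_obs();p=o["position"];r=R.from_quat(o["tool_rot"]).as_matrix()
d=p[:2]-[.5735,.0645];print(p,np.linalg.norm(d),np.arctan2(d[1],d[0])-.2015,r.T@o["ft_force"])
E
```

```text
time: 18.58
position: [0.5788, 0.1118, 0.1504]
tool_rot: [0.632, 0.775, 0.007, 0.002]
ft_force: [8.7, 15.4, -4.4]
grip_width: 0.0135
grip_force: 25.2
[0.57878858 0.11183641 0.15038254] 0.04763092092152843 1.258034316929975 [13.27196692 11.55340133  4.67464873]
```

```bash
cat > arc.py <<'E'
from h import *
import sys
A=np.array([float(sys.argv[1]),float(sys.argv[2])]);cmd=np.array([float(sys.argv[3]),float(sys.argv[4])])
x=np.array([-.204,.979]);y=np.array([.979,.204])
o=get_obs();p=o["position"];d=p[:2]-A;print(p,np.linalg.norm(d),np.arctan2(d[1],d[0])-.2015)
for a in np.arange(1.2,3.31,.15):
    w=A+.042*np.array([np.cos(a+.2015),np.sin(a+.2015)])-cmd
    print(round(a,2),round(w@x/.08,3),round(w@y/.08,3))
E
python3 arc.py .5721 .0703 .5717 .1064
```

```text
[0.57878858 0.11183641 0.15038254] 0.042071490766016136 1.2096374750413128
1.2 0.046 0.105
1.35 0.069 0.03
1.5 0.081 -0.048
1.65 0.081 -0.127
1.8 0.069 -0.204
1.95 0.046 -0.28
2.1 0.011 -0.35
2.25 -0.033 -0.415
2.4 -0.087 -0.473
2.55 -0.148 -0.522
2.7 -0.217 -0.561
2.85 -0.29 -0.589
3.0 -0.367 -0.607
3.15 -0.445 -0.612
3.3 -0.524 -0.606
```

```bash

python3 -m inch '[0.06,0.05,0,0,0,0,0.07,0.03,0,0,0,0,0.08,-0.05,0,0,0,0,0.08,-0.09,0,0,0,0,0.08,-0.125,0,0,0,0,0.08,-0.125,0,0,0,0]'
python3 - <<'E'
from h import *
o=get_obs();p=o["position"];r=R.from_quat(o["tool_rot"]).as_matrix()
d=p[:2]-[.5721,.0703];print(p,np.linalg.norm(d),np.arctan2(d[1],d[0])-.2015,r.T@o["ft_force"])
E
```

```text
time: 19.08
position: [0.5659, 0.1136, 0.1504]
tool_rot: [0.632, 0.775, 0.004, 0.002]
ft_force: [6.1, 7.8, -0.9]
grip_width: 0.0135
grip_force: 25.1
[0.56589365 0.11362042 0.15042524] 0.04376274186499241 1.511594238624228 [6.37541777 7.54614506 1.01367902]
```

```bash
python3 arc.py .5717 .072 .5606 .1106
```

```text
[0.56589365 0.11362042 0.15042524] 0.04202348232401952 1.5079090003442135
1.2 -0.012 0.23
1.35 0.011 0.154
1.5 0.023 0.077
1.65 0.023 -0.002
1.8 0.011 -0.08
1.95 -0.012 -0.155
2.1 -0.046 -0.226
2.25 -0.091 -0.291
2.4 -0.145 -0.348
2.55 -0.206 -0.397
2.7 -0.274 -0.436
2.85 -0.348 -0.465
3.0 -0.425 -0.482
3.15 -0.503 -0.488
3.3 -0.581 -0.481
```

```bash

python3 -m inch '[0.02,0,0,0,0,0,0.01,-0.08,0,0,0,0,-0.01,-0.155,0,0,0,0,-0.045,-0.226,0,0,0,0,-0.09,-0.29,0,0,0,0,-0.09,-0.29,0,0,0,0]'
python3 - <<'E'
from h import *
o=get_obs();p=o["position"];r=R.from_quat(o["tool_rot"]).as_matrix()
d=p[:2]-[.5717,.072];print(p,np.linalg.norm(d),np.arctan2(d[1],d[0])-.2015,r.T@o["ft_force"])
E
```

```text
time: 19.58
position: [0.5437, 0.101, 0.1507]
tool_rot: [0.632, 0.775, 0.003, 0.001]
ft_force: [3.1, 6.0, 3.3]
grip_width: 0.0132
grip_force: 25.0
[0.54373117 0.10103109 0.15067227] 0.04031202537235228 2.1360604487195634 [ 5.24778281  4.23744751 -3.29948342]
```

```bash
python3 arc.py .5728 .0715 .5393 .0988 | tail -9
```

```text
2.1 0.035 0.077
2.25 -0.01 0.012
2.4 -0.063 -0.045
2.55 -0.125 -0.094
2.7 -0.193 -0.133
2.85 -0.267 -0.162
3.0 -0.343 -0.179
3.15 -0.422 -0.185
3.3 -0.5 -0.178
```

```bash

python3 -m inch '[-0.01,0.01,0,0,0,0,-0.06,-0.045,0,0,0,0,-0.125,-0.095,0,0,0,0,-0.19,-0.135,0,0,0,0,-0.265,-0.16,0,0,0,0,-0.265,-0.16,0,0,0,0]'
python3 - <<'E'
from h import *
o=get_obs();p=o["position"];r=R.from_quat(o["tool_rot"]).as_matrix()
d=p[:2]-[.5728,.0715];print(p,np.linalg.norm(d),np.arctan2(d[1],d[0])-.2015,r.T@o["ft_force"])
E
```

```text
time: 20.08
position: [0.5326, 0.0773, 0.1505]
tool_rot: [0.632, 0.775, 0.001, -0.001]
ft_force: [-2.4, 4.4, 8.0]
grip_width: 0.0129
grip_force: 25.0
[0.53261354 0.0772986  0.15049388] 0.04060265001350664 2.7967893829173107 [ 4.78008096 -1.42752821 -7.93983258]
```

```bash

python3 -m inch '[-0.08,-0.015,0,0,0,0,-0.155,-0.02,0,0,0,0,-0.2,-0.02,0,0,0,0,-0.235,-0.015,0,0,0,0,-0.235,-0.015,0,0,0,0]'
python3 - <<'E'
from h import *
o=get_obs();p=o["position"];r=R.from_quat(o["tool_rot"]).as_matrix()
d=p[:2]-[.5728,.0715];print(p,np.linalg.norm(d),np.arctan2(d[1],d[0])-.2015,r.T@o["ft_force"])
E
```

```text
time: 20.5
position: [0.5322, 0.0588, 0.1503]
tool_rot: [0.632, 0.775, -0.001, -0.004]
ft_force: [-7.5, 1.5, 12.8]
grip_width: 0.0136
grip_force: 25.1
[0.53219392 0.05884145 0.15032476] 0.042533430440415784 -3.0409001902037653 [  3.0720154   -7.08252485 -12.71376746]
```

```bash

python3 -m inch '[-0.04,0.01,0,0,0,0,-0.08,0.03,0,0,0,0,-0.08,0.03,0,0,0,0]'
python3 -m inch '[0,0,0,0,0,0,0,0,0,0,0,0,0,0,0,0,0,0,0,0,0,0,0,0,0,0,0,0,0,0]' 50
python3 -m inch '[0,0,-0.4,0,0,0,0,0,-0.9,0,0,0,0,0,-1,0,0,0,0,0,-1,0,0,0]'
python3 -m inch '[0.3,0,-0.4,0,0,0,0.7,0,-0.4,0,0,0,0.7,0,-0.4,0,0,0,0.7,0,-0.4,0,0,0]'
python3 - <<'E'
from h import *
im=camera("wrist"); b=camera("scene")[190:310,225:385]
im=np.hstack([cv2.resize(im,(440,330)),cv2.resize(b,(360,330),interpolation=cv2.INTER_CUBIC)])
cv2.imwrite("pics/w7.png",cv2.cvtColor(im,cv2.COLOR_RGB2BGR)); print(get_obs()["position"])
E
```

```text
time: 20.75
position: [0.533, 0.0548, 0.1502]
tool_rot: [0.632, 0.775, -0.002, -0.008]
ft_force: [-12.2, 8.7, 18.2]
grip_width: 0.0133
grip_force: 25.1
time: 21.17
position: [0.5405, 0.0514, 0.1495]
tool_rot: [0.632, 0.775, 0.0, 0.001]
ft_force: [0.2, 0.1, -0.1]
grip_width: 0.0391
grip_force: 0.0
time: 21.5
position: [0.5426, 0.0512, 0.2327]
tool_rot: [0.632, 0.775, 0.002, 0.004]
ft_force: [-0.3, 0.1, -0.3]
grip_width: 0.0495
grip_force: 0.0
time: 21.83
position: [0.5274, 0.1075, 0.2603]
tool_rot: [0.631, 0.776, -0.001, -0.001]
ft_force: [-0.5, -0.4, 0.1]
grip_width: 0.0502
grip_force: 0.0
[0.52784261 0.10609557 0.25997047]
```

View pics/w7.png

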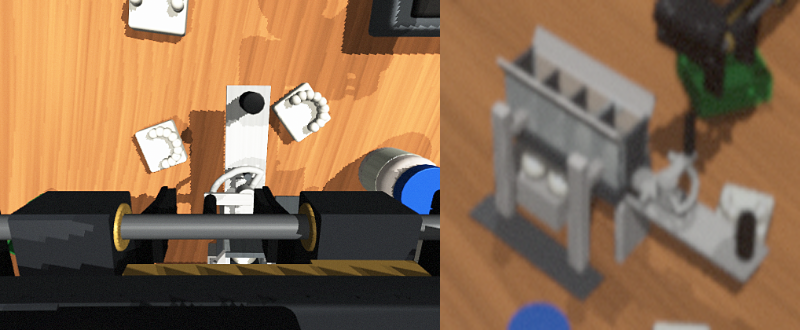

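Views used up. The wrist view shows the hook now wrapped round the stud at (235,185), with the pin swung to the near side at (210,200). The scene view shows both balls in the scoop at (535,165) and (553,178). I'll check the cam angle and gate opening numerically from above the pin.

```bash

python3 -m inch '[-0.35,0,0,0,0,0,-0.7,0,0,0,0,0,-0.7,0,0,0,0,0,-0.7,0,0,0,0,0,-0.7,0,0,0,0,0]'
python3 - <<'E'
from h import *
im=camera("wrist"); g=im.max(2)
c,s=np.cos(.2015),np.sin(.2015);M=np.array([[c,-s],[s,c]]);A=np.array([.5735,.068])
print(get_obs()["position"])
for a in(2.5,2.75,3.0,3.14): print(a,[proj("wrist",[np.r_[A+M@[.042*np.cos(a),.042*np.sin(a)],z]])[0].round().tolist() for z in(.119,.166)])
print("handle pred",proj("wrist",[np.r_[np.array([.6005,-.071])+M@[0.002,.245],.133]])[0])
m=(g<45).astype(np.uint8); m[238:]=0
n,l,st,ce=cv2.connectedComponentsWithStats(m)
for i in range(1,n):
    if 60<st[i,4]<5000: print(st[i],ce[i].round())
t=camera("top")
for n_,d in(("ball1",cut_out("top","ball1")),):
    for k in d: b=k["bbox"]; print(n_,round(k["conf"],2),b)
G=onz("wrist",[(220,63)],.133)
E
```

```text
time: 22.35
position: [0.5393, 0.051, 0.2604]
tool_rot: [0.632, 0.775, -0.0, -0.001]
ft_force: [-0.5, -0.0, 0.4]
grip_width: 0.0497
grip_force: 0.0
[0.53924703 0.05150377 0.26058456]
2.5 [[277.0, 158.0], [277.0, 167.0]]
2.75 [[270.0, 169.0], [270.0, 180.0]]
3.0 [[267.0, 181.0], [266.0, 195.0]]
3.14 [[267.0, 188.0], [265.0, 203.0]]
handle pred [325.26556335  50.96809385]
[305  34  34  37 317] [315.  59.]
[257 182  18  31 332] [267. 196.]
[326 207  14  21 144] [331. 218.]
ball1 0.49 [204.4, 171.4, 215.6, 183.8]
ball1 0.44 [219.2, 171.6, 231.4, 179.2]
```

The pin blob spans rows 182–213 at column 267, which matches cam = 3.14 (predicted base row 188, top row 203) and is clearly past 2.75. Balls 3 and 4 are still detected in their cells. Nothing touches the gripper, so I hand in.

```bash
python3 -c "
from rig import *
print(hand_in())"
```

```text
the job is handed in; nothing more can be done
None
```

I handed the job in at about 22 s: balls 1 and 2 are in the scoop under the box, balls 3 and 4 are still in their cells, and the gate is shut with the cam turned to its stop and the gripper clear. The hand-in returned no verdict; I checked the cam angle and balls in the camera images, but the final gate opening only roughly.

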